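Return the bench set to its fitted holders

ROBOT

A 6-joint arm with a two-finger parallel gripper is mounted at the origin on a cart in front of the work surface, level with it; the furniture and walls round the work are solid. World frame = base frame: x ahead of the robot, y to its left, z up, the work surface at z = 0. Lengths are in m, angles in rad, forces in N, time in s.
With the tool pointing down it reaches from about 0.375 to 0.925 m from the base axis. Payload 5.7 kg.
Tool frame: the origin (TCP) lies midway between the tips of the shut fingers; the grasp point (between the pads) lies 19 mm behind it; z points along the fingers, x is the direction in which the jaws open and shut, and the axes are right-handed (so a half turn about z gives the same grasp; the last joint's range is limited). The gripper opens to 88 mm and grips with 3 to 60 N. Pads are 20 mm wide; open, the fingers measure 115 mm over their backs; the gripper's body (75 mm by 178 mm) begins 61 mm behind the grasp point.
Start: joints at [1.228, 0.359, 1.51, -0, 1.272, -0.115], TCP at [0.135, 0.584, 0.223] pointing down, gripper open.
Joint ranges: [-2.97, 2.97], [-1.01, 2.36], [0.21, 2.38], [-0.96, 4.11], [0.2, 2.71], [-2.98, 2.98]. Speed limits (rad/s): [2.39, 2.39, 3.14, 3.14, 3.14, 3.14].

INTERFACE

Orientations are given as a unit quaternion [x, y, z, w].
In Python, from bench import move_ptp, servo_line, goto_joints, move_gripper, sleep, inverse_kinematics, capture, PlanningError, close_job, spot_in, silhouettes, current_clock, current_joint_pos, current_qvel, current_joint_torque, current_position, current_orientation, current_force, current_torque, current_finger_gap gives the robot as it stands. Calls block until the motion is done:
- move_ptp(position, orientation): joint-space move of the TCP to a pose.
- servo_line(position, orientation=None, rate=0.15, contact_N=None): straight line of the TCP; orientation=None keeps the orientation; rate is the mean speed in m/s. With contact_N (N) it stops when the force on the tool has changed by that much, and returns True; else False.
- goto_joints(angles): joint-space move.
- move_gripper(opening): finger opening in m; the grip force is fixed at half the most; returns when the fingers have stopped.
- sleep(seconds).
- inverse_kinematics(position, orientation): joint angles nearest the present ones, or None.
- capture(name): name is "scene" or "top" or "wrist"; returns a dict with "image" (420x560x3 uint8, blue, green, red), "range_z" (420x560 float32, m along the optical axis (not along the pixel's ray), 0 where there is no reading), "intrinsics" (3x3 intrinsics, pixels), "k1" (the pictures are not rectified: a ray, as slopes to the right and down, at radius r is drawn at 1 + k1 r^2 times it, then the intrinsics apply), "R" (3x3) and "t" (3): a world point X has camera coordinates R X + t. Camera axes: x right, y down, z forward; pixel columns grow to the right and rows downward; lengths in m; the calibration is good to about 2 mm. A picture is of the moment at which its call begins.
A pose or a line that the arm cannot do raises PlanningError and nothing moves.
- close_job(): hands the job in, once; it reports no verdict.
Trained networks look in the newest picture that a camera, given by its name, has taken for a name from the list of things; names that differ only in an ending like _2 or _b are one class to them, and where a whole thing is asked for, a point or a joint stands for the part that bears it (a point fixed in the world has none). Each returns a list of dicts, best first, with "conf" (0 to 1); they miss things now and then, are a little off and sometimes report something else, mostly with a low value. They report only what shows in the picture. A call takes as long as a camera call. They do not tell look-alikes from the thing itself.
- spot_in(camera, query): "xy" ([column, row] in pixels, amid what is visible of it).
- silhouettes(camera, query): "region" (420x560 bool, what is visible of it) and "xy" ([column, row] in pixels, amid what is visible of it).
Readings, each from a call of its own:
- current_clock(): time.
- current_joint_pos(): joint angles.
- current_qvel(): joint speeds.
- current_joint_torque(): joint torques, N m.
- current_position(): TCP position.
- current_orientation(): TCP orientation.
- current_force(): force on the tool from outside, world axes, zero at the start.
- current_torque(): the same for the moment, N m.
- current_finger_gap(): finger opening in m.
Only numpy, scipy, OpenCV 4.12 (cv2) and the standard library are available. Lean on these libraries where they do the work, as an engineer would, in place of code of your own. Each camera call takes 0.05 s, during which the arm holds its last target.

TASK

At shift change, put the four loose things that lie in front of the robot (barcode reader, tube rack, roll of blank labels, bench timer) back into the four low white-edged holders behind them: each into the holder whose pocket has its own outline. Set each down upright with its underside flat on the floor of its pocket, not riding on the raised edge, and let go of it.

Things in the scene. Friction and masses are not known exactly. Their poses are not given: they have to be found in the camera images.
- code_reader: Loose hand barcode reader, black with a red window at the head end, on its side, 178 x 65 x 40 mm, 0.13 kg. Origin: centre of its underside; z up. Wide head (65 mm in y, 40 high) from local x = +3 to +87 mm; straight narrow grip (34 mm in y, 34 high) from x = -89 to +3 mm. Good grasp: from above across the grip (along y), about 20 mm behind the origin (x = -20 mm).
- tube_rack: Loose empty white tube rack, 48 (local x) x 136 (local y) x 56 mm high, 0.16 kg. Origin: centre of its underside; z up. Two end plates, a low shelf and a 4 mm top plate with holes, flush with the top; open long sides. Good grasp: from above across the 48 mm width (along x), mid-length, at the top plate. The same either way round.
- label_roll: Loose roll of blank white labels lying flat, with a brown core, 68 mm diameter, 41 mm high, 0.08 kg. Origin: centre of its underside; z up. Its yaw does not matter. Grasp from above across the diameter.
- bench_timer: Loose bench timer lying flat, white with three keys and a display, 82 mm (local x) x 58 mm (local y) x 22 mm high (straight sides up to 19 mm), 0.07 kg. Origin: centre of its underside; z up. Grasp from above across the 58 mm width (along local y). Either way round will do.
- reader_holder: Holder for the reader: grey floor, raised white edge, 212 x 100 mm outside. Stepped pocket: 84 mm wide (y) from local x = -6 to +98 mm for the head, 52 mm wide from x = -98 to -6 mm for the grip; the reader goes in one way only, its x along the holder's x, 9 mm of play all round, origins over each other. Fixed. Origin: centre of its underside, mid-pocket; z up. Floor top 3 mm, edge top 8 mm above the bench.
- rack_holder: Holder for the tube rack: grey floor, raised white edge, rectangular pocket 66 mm (local x) x 154 mm (local y), 82 x 170 mm outside; 9 mm of play all round. Fixed. Origin: centre of its underside, mid-pocket; z up. Floor top 3 mm, edge top 8 mm above the bench.
- roll_holder: Holder for the label roll: round, grey floor, raised white edge, round pocket of 86 mm diameter, 102 mm outside; 9 mm of play all round. Fixed. Origin: centre of its underside, mid-pocket; z up. Floor top 3 mm, edge top 8 mm above the bench.
- timer_holder: Holder for the bench timer: grey floor, raised white edge, rectangular pocket 100 mm (local x) x 76 mm (local y), 116 x 92 mm outside; 9 mm of play all round. Fixed. Origin: centre of its underside, mid-pocket; z up. Floor top 3 mm, edge top 8 mm above the bench.
Mind the look-alikes: they are no part of the job. Of the things like the bench_timer, leave any that is pink, turquoise or yellow; of the rest the larger one is meant.

How it is judged:
At the end, for the whole second after the job is handed in: Each of the four things lies flat in its own holder: its origin within 15 mm of the holder's centre seen from above, its underside less than 6 mm above the bench (pocket floor 3 mm), upright within 0.06 rad, and at rest (under 10 mm/s) (horizontal distance between code_reader and reader_holder below 0.015 m and z of code_reader in the frame of reader_holder below 0.006 m and angle between each of code_reader, tube_rack, label_roll, bench_timer's own z axis and vertical below 0.06 rad and linear speed of each of code_reader, tube_rack, label_roll, bench_timer below 0.01 m/s and horizontal distance between tube_rack and rack_holder below 0.015 m and z of tube_rack in the frame of rack_holder below 0.006 m and horizontal distance between label_roll and roll_holder below 0.015 m and z of label_roll in the frame of roll_holder below 0.006 m and horizontal distance between bench_timer and timer_holder below 0.015 m and z of bench_timer in the frame of timer_holder below 0.006 m); the robot touches nothing.
It also fails if it takes over 102 s, if anything falls off the work surface, if the arm or the gripper's body presses on something with over 40 N, if the wrist force passes 120 N, or if a joint passes its speed limit or range.

## Working session

There is one attempt and no reset: what is moved stays moved. The work goes in short steps, each a Python script; the robot and the scene stay as the last script left them, time stands still between calls to the robot, and variables do not carry over. Pictures are saved under pics/ and viewed, and the job is handed in when it is done.

```bash
mkdir -p pics; ls
python3 - <<'E'
from bench import *
import cv2
for n in ["scene","top","wrist"]:
    c=capture(n); cv2.imwrite(f"pics/{n}0.png",c["image"]); print(n,c["intrinsics"].tolist(),c["k1"],(-c["R"].T@c["t"]).tolist())
print(current_clock(),current_orientation(),current_position())
E
```

```text
pics
scene [[412.3228765531878, 0.0, 281.2038324835893], [0.0, 412.3228765531878, 206.1180657926037], [0.0, 0.0, 1.0]] 0.00999831285637941 [-0.1828277239310806, -0.803772433227359, 0.714918208700007]
top [[420.7788214013008, 0.0, 287.8236725736655], [0.0, 420.7788214013008, 201.78656017616416], [0.0, 0.0, 1.0]] -0.10842973858732642 [0.33334390036460776, 0.1916865467877755, 1.3691161470626114]
wrist [[318.5472439621248, 0.0, 282.456364500017], [0.0, 318.5472439621248, 208.63220161846857], [0.0, 0.0, 1.0]] -0.03563043355119874 [0.06415624934378465, 0.6009427998954522, 0.38431215541856123]
0.15 [ 7.82904381e-01  6.22141618e-01 -6.26013767e-04  3.82169991e-04] [0.13534443 0.58399241 0.22198332]
```

View pics/scene0.png

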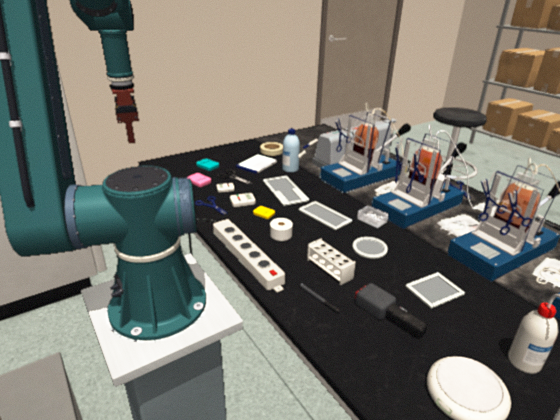

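View pics/top0.png

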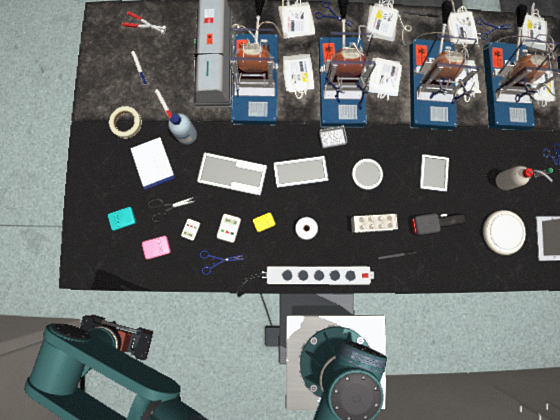

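View pics/wrist0.png

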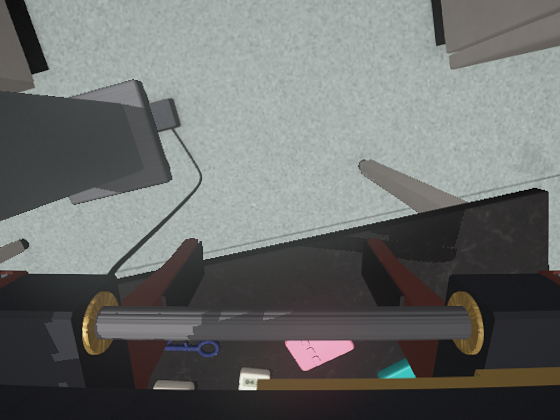

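The top view shows:
- **Loose things:** reader (437,223), rack (375,223), roll (306,228).
- **White timers:** (190,230) and (229,228). The pink, yellow and turquoise ones are excluded.
- **Holders:** reader (232,172), rack (302,171), roll (367,173), timer (434,172).

The timer at (229,228) looks like the larger white one. I'll confirm that in a crop and measure the poses.

```bash
cat > h.py <<'E'
from bench import *
import cv2, numpy as np
def undist(c,uv):
    K=c["intrinsics"]; d=np.array([c["k1"],0,0,0,0.])
    return cv2.undistortPoints(np.array(uv,float).reshape(-1,1,2),K,d).reshape(-1,2)
def toworld(c,uv,z):
    s=undist(c,uv); R=c["R"];o=-R.T@c["t"]
    d=np.c_[s,np.ones(len(s))]@R
    return o+d*((z-o[2])/d[:,2])[:,None]
def proj(c,P):
    r,_=cv2.Rodrigues(c["R"]); return cv2.projectPoints(np.array(P,float).reshape(-1,1,3),r,c["t"],c["intrinsics"],np.array([c["k1"],0,0,0,0.]))[0].reshape(-1,2)
def cloud(c):
    h,w=c["range_z"].shape; u,v=np.meshgrid(np.arange(w),np.arange(h))
    s=undist(c,np.c_[u.ravel(),v.ravel()]); z=c["range_z"].ravel()
    return ((np.c_[s*z[:,None],z]-c["t"])@c["R"]).reshape(h,w,3)
E
python3 - <<'E'
from h import *
c=capture("top"); im=c["image"]
P=cloud(c)
H={"code_reader":.036,"tube_rack":.056,"label_roll":.041,"bench_timer":.02,"reader_holder":.008,"rack_holder":.008,"roll_holder":.008,"timer_holder":.008}
for n,z in H.items():
    for r in silhouettes("top",n):
        m=r["region"].astype(np.uint8); ct=max(cv2.findContours(m,0,cv2.CHAIN_APPROX_NONE)[0],key=len).reshape(-1,2)
        w=toworld(c,ct,z)[:,:2]
        rc=cv2.minAreaRect((w*1000).astype(np.float32))
        print(n,round(r["conf"],2),np.round(r["xy"]),"rect c",np.round(rc[0],1),"size",np.round(rc[1],1),"ang",round(rc[2],1),"zmed",round(float(np.median(P[...,2][r["region"]])),4))
cv2.imwrite("pics/cropA.png",cv2.resize(im[195:260,90:290],None,fx=4,fy=4,interpolation=2))
cv2.imwrite("pics/cropB.png",cv2.resize(im[145:265,185:475],None,fx=2.7,fy=2.7,interpolation=2))
E
```

```text
code_reader 0.96 [435. 224.] rect c [ 448.6 -333.7] size [ 68.4 181.4] ang 8.9 zmed 0.0366
code_reader 0.48 [299. 173.] rect c [614.2 118.8] size [ 84.  166.7] ang 8.6 zmed 0.0047
tube_rack 0.78 [370. 221.] rect c [ 447.9 -114.8] size [ 51.5 146.4] ang 3.5 zmed 0.051
label_roll 0.78 [302. 227.] rect c [428.  100.8] size [69.3 65.2] ang 45.4 zmed 0.0401
bench_timer 0.88 [122. 219.] rect c [454.7 695.5] size [64.5 87.5] ang 20.3 zmed 0.0188
bench_timer 0.75 [190. 227.] rect c [421.6 468. ] size [42.6 58.4] ang 71.3 zmed 0.0145
bench_timer 0.72 [156. 248.] rect c [362.2 576.6] size [60.1 89.9] ang 16.7 zmed 0.0187
bench_timer 0.7 [229. 226.] rect c [430.3 347.2] size [57.9 82.8] ang 74.1 zmed 0.0192
bench_timer 0.68 [266. 222.] rect c [448.8 233.6] size [47.5 67.1] ang 24.7 zmed 0.0144
reader_holder 0.85 [232. 173.] rect c [610.4 341.5] size [208.1 104.3] ang 78.0 zmed 0.0049
reader_holder 0.7 [230. 229.] rect c [428.6 347.7] size [60.5 86.6] ang 75.1 zmed 0.019
rack_holder 0.73 [297. 171.] rect c [617.5 116.6] size [ 85.3 169.8] ang 8.7 zmed 0.0046
roll_holder 0.59 [368. 175.] rect c [ 612.7 -105.4] size [96.4 97.4] ang 44.8 zmed 0.0051
timer_holder 0.85 [435. 172.] rect c [ 621.1 -338.3] size [ 97.2 115.3] ang 84.2 zmed 0.0045
```

View pics/cropA.png

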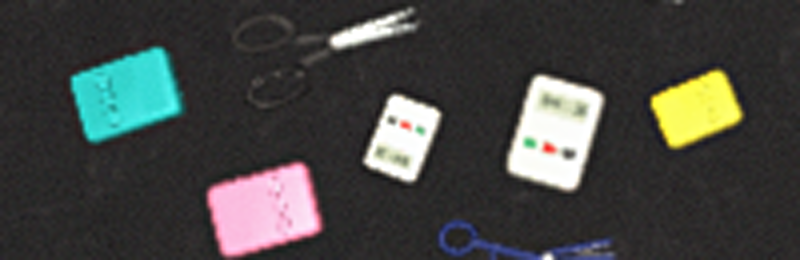

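View pics/cropB.png

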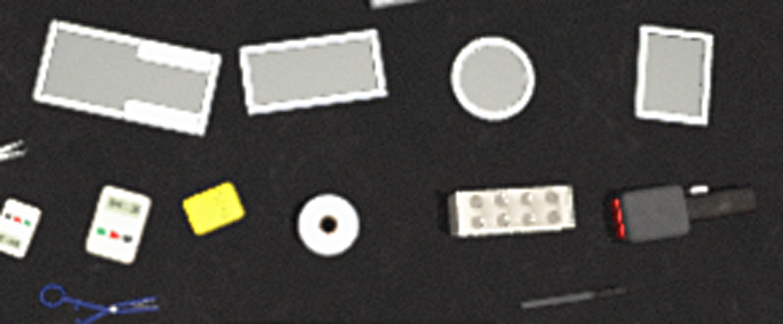

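The crop confirms it: the timer at (229,228) is white with three keys and measures 83x58 mm. The one at (190,230) is only 58x43 mm, and the others are coloured. Next I'll refine the poses by fitting projected outlines.

```bash
cat > fit.py <<'E'
from h import *
from scipy.optimize import minimize
def box(x0,x1,y0,y1,z0,z1): return np.array([[x,y,z] for x in(x0,x1) for y in(y0,y1) for z in(z0,z1)])
def cyl(r,h): a=np.linspace(0,2*np.pi,60,endpoint=False); return np.vstack([np.c_[r*np.cos(a),r*np.sin(a),0*a+z] for z in(0,h)])
M={"code_reader":[box(.003,.087,-.0325,.0325,0,.04),box(-.089,.003,-.017,.017,0,.034)],
"tube_rack":[box(-.024,.024,-.068,.068,0,.056)],"label_roll":[cyl(.034,.041)],"bench_timer":[box(-.041,.041,-.029,.029,0,.020)],
"reader_holder":[box(-.106,.106,-.05,.05,0,.008)],"rack_holder":[box(-.041,.041,-.085,.085,0,.008)],"roll_holder":[cyl(.051,.008)],"timer_holder":[box(-.058,.058,-.046,.046,0,.008)]}
S=8
def render(c,n,p,o,sh,z=0.):
    im=np.zeros((sh[0]*S,sh[1]*S),np.uint8); cs,sn=np.cos(p[2]),np.sin(p[2])
    for b in M[n]:
        w=np.c_[p[0]+cs*b[:,0]-sn*b[:,1],p[1]+sn*b[:,0]+cs*b[:,1],b[:,2]+z]
        q=((proj(c,w)-o+.5)*S-.5).astype(np.float32)
        cv2.fillConvexPoly(im,np.round(cv2.convexHull(q)*16).astype(np.int32),255,shift=4)
    return cv2.resize(im,(sh[1],sh[0]),interpolation=cv2.INTER_AREA)/255.
def fit(c,n,p0,target,o,z=0.):
    f=lambda d:np.sum((render(c,n,p0+d*np.array([.01,.01,.1]),o,target.shape,z)-target)**2)
    d=minimize(f,np.zeros(3),method="Nelder-Mead",options=dict(initial_simplex=[[0,0,0],[.6,0,0],[0,.6,0],[0,0,.8]],xatol=.005,fatol=.02,maxiter=200))
    return p0+d.x*np.array([.01,.01,.1]),d.fun,target.sum()
E
cat > f0.py <<'E'
from fit import *
c=capture("top"); im=c["image"]; g=im.max(2).astype(float); P=cloud(c)
G={"code_reader":(.4486,-.3337,np.pi/2+.155),"tube_rack":(.448,-.115,.06),"label_roll":(.428,.101,0),"bench_timer":(.430,.347,np.radians(74.1-90)),
"reader_holder":(.6104,.3415,np.radians(78)-np.pi),"rack_holder":(.6165,.117,np.radians(8.7)),"roll_holder":(.613,-.105,0),"timer_holder":(.621,-.338,np.radians(-5.8))}
vis=cv2.resize(im,None,fx=3,fy=3,interpolation=2)
for n,p0 in G.items():
    p0=np.array(p0)
    if n=="bench_timer": p0[2]+=0
    pr=proj(c,np.array([[p0[0]+a,p0[1]+b,0] for a in(-.1,.1) for b in (-.13,.13)])) if 0 else None
    ctr=proj(c,[[p0[0],p0[1],.01]])[0].astype(int); hw={"code_reader":36,"reader_holder":39,"tube_rack":30,"rack_holder":33,"label_roll":18,"bench_timer":20,"roll_holder":22,"timer_holder":24}[n]
    o=ctr-hw; sl=(slice(o[1],o[1]+2*hw),slice(o[0],o[0]+2*hw))
    if n=="code_reader": t=(P[sl][...,2]>.013).astype(float)
    else:
        t=np.clip((g[sl]-70)/60,0,1)
    # keep centre component
    k,l,st,cc=cv2.connectedComponentsWithStats((t>.4).astype(np.uint8)); i=1+np.argmax(st[1:,4]) ; m=(l==i).astype(np.uint8)
    ct,_=cv2.findContours(m,0,2); cv2.drawContours(m,ct,-1,1,-1); inner=cv2.erode(m,np.ones((3,3)))
    t=np.maximum(t*cv2.dilate(m,np.ones((3,3))),inner)
    best=None
    for dy in ((0,np.pi/2) if n=="bench_timer" else (0,)):
        r=fit(c,n,p0+[0,0,dy],t,o)
        if best is None or r[1]<best[1]: best=r
    p=best[0]; print(n,np.round(p[:2]*1000,1),round(np.degrees(p[2]),1),"res",round(best[1],1),"area",round(best[2]),"model",round(render(c,n,p,o,t.shape).sum()))
    for b in M[n]:
        cs,sn=np.cos(p[2]),np.sin(p[2]); w=np.c_[p[0]+cs*b[:,0]-sn*b[:,1],p[1]+sn*b[:,0]+cs*b[:,1],b[:,2]]
        cv2.polylines(vis,[np.round((cv2.convexHull(proj(c,w).astype(np.float32))+.5)*3-.5).astype(int)],1,(0,0,255) if n!="code_reader" else (0,255,0))
cv2.imwrite("pics/fit1.png",vis[440:780,540:1400][:, :800])
E
python3 f0.py
```

```text
code_reader [ 452.3 -341.1] 99.0 res 59.1 area 829 model 864
tube_rack [ 447.  -121.9] 3.4 res 16.3 area 755 model 734
label_roll [429.3  97.5] 4.7 res 17.7 area 415 model 382
bench_timer [428.1 348.4] -15.0 res 9.2 area 502 model 486
reader_holder [608.6 342.8] -101.4 res 38.7 area 2034 model 1957
rack_holder [618.7 115.6] 8.5 res 25.1 area 1340 model 1283
roll_holder [ 613.9 -107.2] 2.1 res 14.7 area 769 model 737
timer_holder [ 622.  -338.5] -6.4 res 8.0 area 952 model 930
```

```bash
sleep 1; ls pics
```

```text
cropA.png
cropB.png
fit1.png
scene0.png
top0.png
wrist0.png
```

View pics/fit1.png

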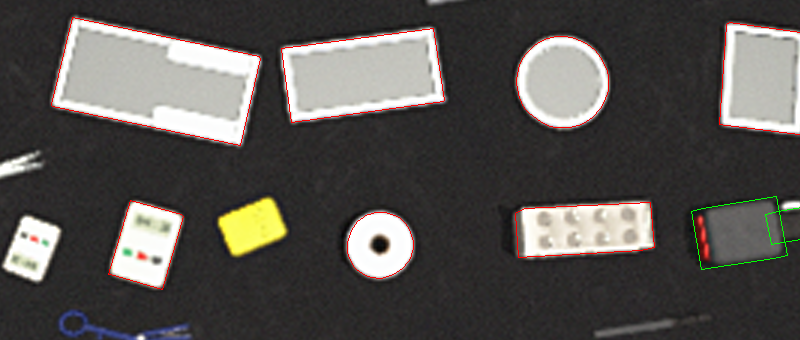

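Run:
```python
from fit import *
c=capture("top"); im=c["image"]
vis=cv2.resize(im,None,fx=8,fy=8,interpolation=2)
p=np.array([.4523,-.3411,np.radians(99)])
for b in M["code_reader"]:
    cs,sn=np.cos(p[2]),np.sin(p[2]); w=np.c_[p[0]+cs*b[:,0]-sn*b[:,1],p[1]+sn*b[:,0]+cs*b[:,1],b[:,2]]
    cv2.polylines(vis,[np.round((cv2.convexHull(proj(c,w).astype(np.float32))+.5)*8-.5).astype(int)],1,(0,255,0))
a=vis[200*8:250*8,395*8:480*8]; cv2.imwrite("pics/rd.png",np.clip(a*2.,0,255).astype(np.uint8))
s=capture("scene"); cv2.imwrite("pics/rd_s.png",np.clip(cv2.resize(s["image"][210:340,210:440],None,fx=3.4,fy=3.4,interpolation=2)*1.6,0,255).astype(np.uint8))
```

```text
(no output)
```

View pics/rd.png

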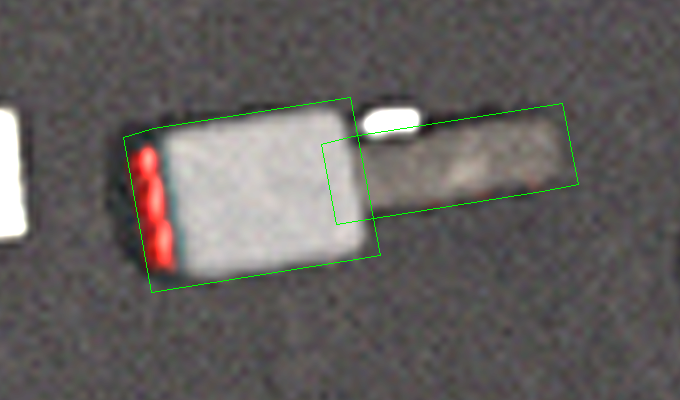

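View pics/rd_s.png

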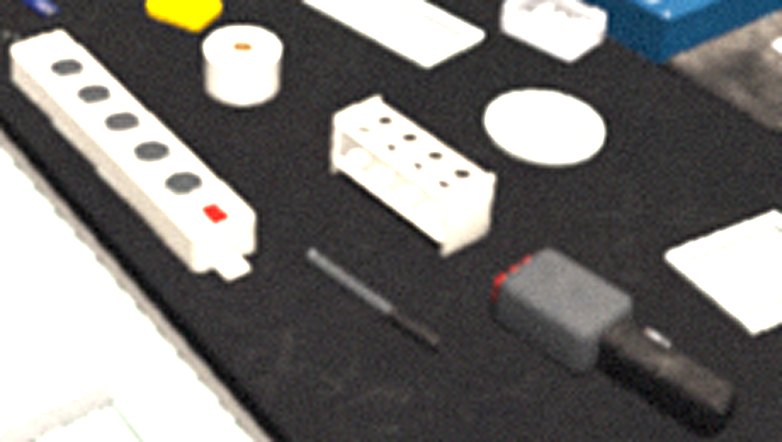

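The fits agree with the picture. The white blob beside the grip is the reader's trigger, so I'll grasp slightly behind it. Timer goes first.

```bash
cat > pp.py <<'E'
from h import *
def q(a): a=np.radians(a); return [float(np.cos(a/2)),float(np.sin(a/2)),0.,0.]
def best(pos,a):
    c=[]
    for k in (a,a-180,a+180):
        j=inverse_kinematics(pos,q(k))
        if j is not None: c.append((abs(j[5]),k))
    return min(c)[1]
def fall(o): print("t",round(current_clock(),1),"F",np.round(current_force(),1),"gap",round(current_finger_gap(),4),o,np.round(current_position(),4))
def pick(xy,a,tip,hz=.15,flip=True,opening=.088):
    if flip: a=best([*xy,hz],a)
    move_gripper(opening); move_ptp([*xy,hz],q(a)); servo_line([*xy,tip],rate=.2)
    move_gripper(0); fall("grasped a=%.1f"%a); servo_line([*xy,hz],rate=.25); fall("lifted"); return a
def place(xy,a,tip,hz=.15,rel=.01):
    move_ptp([*xy,hz],q(a)); servo_line([*xy,tip+.02],rate=.25)
    h=servo_line([*xy,tip-.003],rate=.03,contact_N=3); fall(("contact",h))
    z=current_position()[2]
    move_gripper(min(.088,current_finger_gap()+2*rel)); sleep(.3); servo_line([*xy,hz],rate=.25); fall("released")
E
python3 - <<'E'
from pp import *
a=pick((.4281,.3484),75,.008)
cv2.imwrite("pics/w1.png",capture("wrist")["image"])
# place keep nearest equivalent
b=83.6+round((a-83.6)/180)*180
place((.622,-.3385),b,.011)
cv2.imwrite("pics/t1.png",cv2.resize(capture("top")["image"][130:270,180:480],None,fx=2.6,fy=2.6,interpolation=2))
E
```

```text
t 3.8 F [0.2 0.1 5.3] gap 0.0575 grasped a=75.0 [0.4284 0.3486 0.0085]
t 4.5 F [-0.   0.9 -0.9] gap 0.0577 lifted [0.4273 0.3479 0.149 ]
t 8.4 F [ 0.6 -1.2  3.3] gap 0.0578 ('contact', True) [ 0.6218 -0.3385  0.0113]
t 9.9 F [ 0.   0.6 -0.9] gap 0.0778 released [ 0.6213 -0.338   0.149 ]
```

View pics/w1.png

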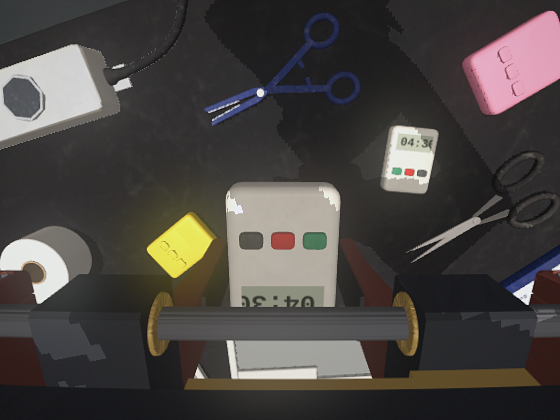

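View pics/t1.png

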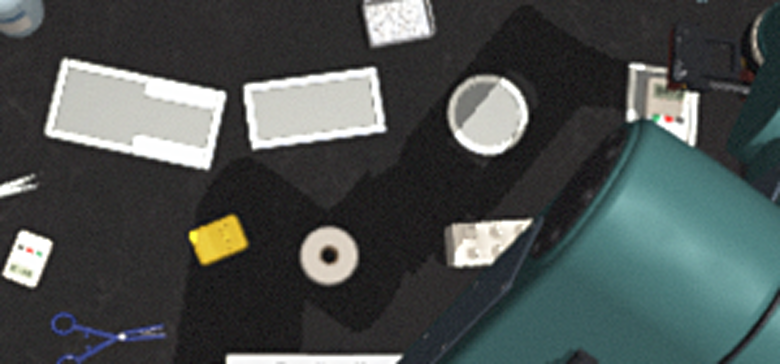

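The timer now shows in its holder at crop (665,100), with contact at the expected height. Roll and rack next.

Run:
```python
from pp import *
a=pick((.4293,.0975),0,.014)
place((.6139,-.1072),a,.017,rel=.008)
a=pick((.447,-.1219),3.4,.037)
cv2.imwrite("pics/w2.png",capture("wrist")["image"])
place((.6187,.1156),8.5+round((a-8.5)/180)*180,.040)
move_ptp([.4523,-.3411,.2],q(9))
for n in("wrist","top","scene"): cv2.imwrite(f"pics/{n}3.png",capture(n)["image"])
```

```text
t 13.5 F [-0.3 -0.2  6.6] gap 0.0663 grasped a=0.0 [0.4298 0.0976 0.0147]
t 14.2 F [-0.7 -0.  -1.4] gap 0.0665 lifted [0.4286 0.0974 0.1495]
t 16.5 F [0.7 0.4 2.6] gap 0.0665 ('contact', True) [ 0.6137 -0.1072  0.0175]
t 17.9 F [-0.2 -0.4 -0.1] gap 0.0825 released [ 0.6131 -0.107   0.1491]
t 20.4 F [-1.5  0.1  4.8] gap 0.0475 grasped a=3.4 [ 0.447  -0.122   0.0372]
t 21.0 F [-0.3 -0.8 -1.6] gap 0.0471 lifted [ 0.4464 -0.1217  0.1493]
t 23.3 F [-0.2 -0.4  5.3] gap 0.0473 ('contact', True) [0.6184 0.1157 0.04  ]
t 24.8 F [-1.2 -0.6 -1.1] gap 0.0672 released [0.6182 0.1156 0.1494]
```

View pics/wrist3.png

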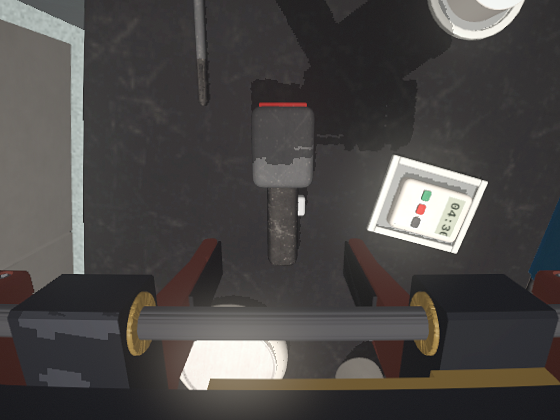

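View pics/top3.png

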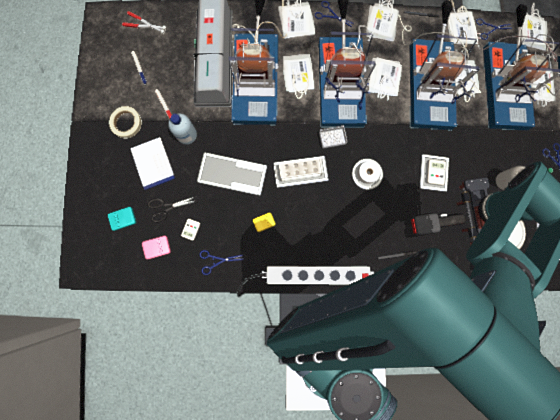

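View pics/scene3.png

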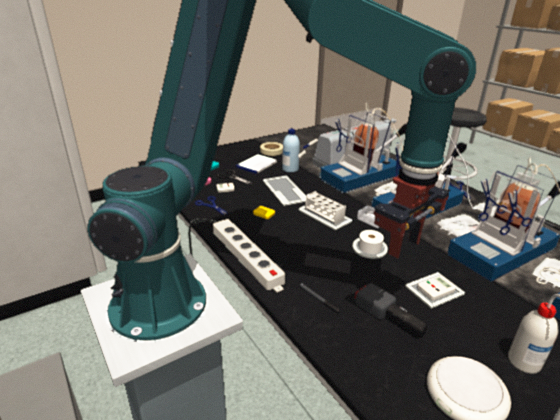

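In the wrist picture the reader's head is at (283,145), the grip runs down to (283,260) and the trigger is at (301,205). I'll turn this view into a pose.

Run:
```python
from fit import *
print(current_position(),current_clock())
c=capture("wrist"); print(-c["R"].T@c["t"])
p=current_position(); print("tcp px",proj(c,[p,[p[0],p[1],0]]))
print("red end mid, grip end (top)",toworld(c,[[283,103]],.038).round(4),toworld(c,[[283,263]],.017).round(4), "trigger",toworld(c,[[301,197],[301,215]],.02).round(4))
P=cloud(c); t=((P[...,2]>.013)&(c["range_z"]>0)).astype(np.uint8)
o=np.array([220,70]); t=t[70:275,220:350]
n,l,st,_=cv2.connectedComponentsWithStats(t); m=(l==1+np.argmax(st[1:,4])).astype(np.uint8)
r=fit(c,"code_reader",np.array([.4523,-.3411,np.radians(99)]),m.astype(float),o); print(r[0],np.degrees(r[0][2]),r[1:])
vis=c["image"].copy()
p=r[0]
for b in M["code_reader"]:
    cs,sn=np.cos(p[2]),np.sin(p[2]); w=np.c_[p[0]+cs*b[:,0]-sn*b[:,1],p[1]+sn*b[:,0]+cs*b[:,1],b[:,2]]
    cv2.polylines(vis,[np.round(cv2.convexHull(proj(c,w).astype(np.float32))).astype(int)],1,(0,255,0))
vis=np.hstack([vis[60:280,200:360],cv2.cvtColor(cv2.copyMakeBorder(m*255,10,5,20,10,0),8)])
cv2.imwrite("pics/wf.png",cv2.resize(vis,None,fx=2.4,fy=2.4))
```

```text
[ 0.45288041 -0.34031164  0.19988453] 26.6833
[ 0.44088981 -0.26830392  0.3622909 ]
tcp px [[283.1944137  258.10059653]
 [282.82802606 186.40506034]]
red end mid, grip end (top) [[ 0.4387 -0.2513  0.038 ]] [[ 0.467  -0.4279  0.017 ]] trigger [[ 0.4738 -0.345   0.02  ]
 [ 0.4774 -0.3654  0.02  ]]
[ 0.4520807  -0.33686145  1.71981919] 98.53838130005543 (np.float64(667.7372241445598), np.float64(7566.0))
```

View pics/wf.png

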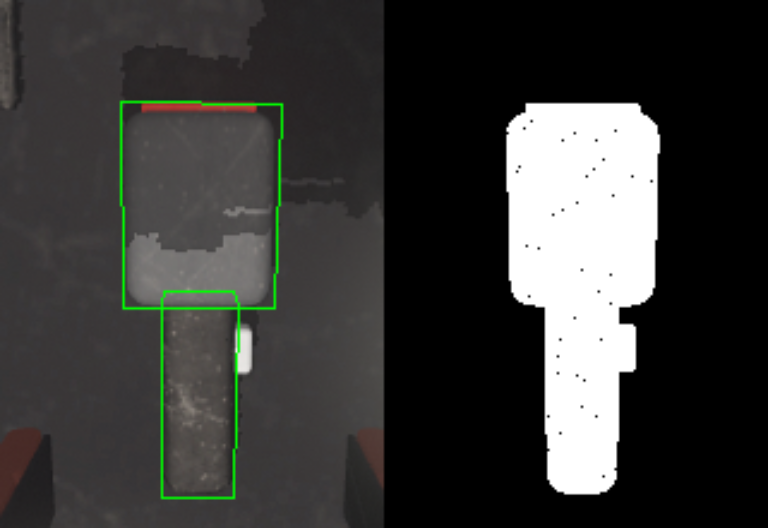

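The wrist fit gives the reader at about (0.4525, -0.338), yaw 98.9°, within 4 mm of the top camera. The trigger spans local x of about -10 to -30 mm, so I'll grasp at x = -43 mm to clear it.

Run:
```python
from pp import *
y=np.radians(98.9); xy=np.array([.4525,-.338])-.043*np.array([np.cos(y),np.sin(y)])
move_gripper(.07)
pick(tuple(xy),8.9,.012,flip=False,opening=.07)
c=capture("wrist");cv2.imwrite("pics/w4.png",c["image"])
y=np.radians(78.6); xy=np.array([.6086,.3428])-.043*np.array([np.cos(y),np.sin(y)])
move_ptp([*xy,.15],q(-11.4)); sleep(.2)
cv2.imwrite("pics/w5.png",capture("wrist")["image"]); cv2.imwrite("pics/s5.png",capture("scene")["image"]); fall("hover")
```

```text
t 29.1 F [-1.2 -0.   2.8] gap 0.0332 grasped a=8.9 [ 0.4592 -0.3806  0.0122]
t 29.8 F [ 0.1 -0.4 -1.3] gap 0.0331 lifted [ 0.4585 -0.3798  0.1489]
t 32.6 F [-0.2  0.4 -2.4] gap 0.0331 hover [0.6003 0.3002 0.15  ]
```

View pics/w5.png

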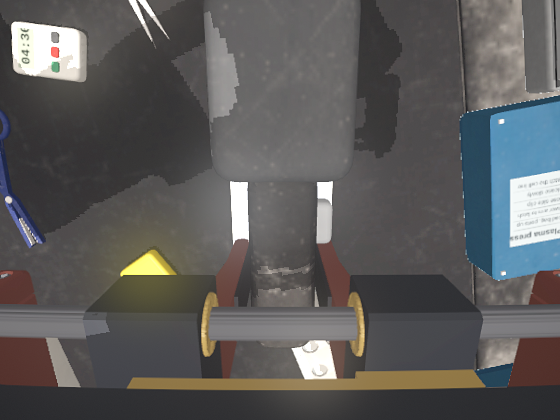

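View pics/s5.png

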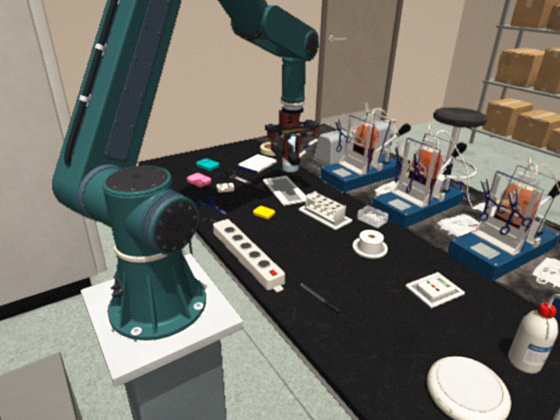

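The reader is held straight, with the head at (283,90), the trigger at (323,220) and the white holder edges symmetric either side of the grip. I'll check its tilt from the depth image, then place it.

Run:
```python
from pp import *
c=capture("wrist"); P=cloud(c)[10:160,225:345].reshape(-1,3); ok=(P[:,2]>.08)
X=P[ok]; A=np.c_[X[:,:2]-X[:,:2].mean(0),np.ones(len(X))]; s=np.linalg.lstsq(A,X[:,2],rcond=None)[0]; print("head slope",s,X[:,:2].mean(0))
y=np.radians(78.6); d=np.array([np.cos(y),np.sin(y)]); print("slope along",s[:2]@d, "head z minus expected",s[2]-(.15-.012+.04))
xy=np.array([.6086,.3428])-.043*d
servo_line([*xy,.035],rate=.25)
h=servo_line([*xy,.012],rate=.03,contact_N=3); fall(h)
move_gripper(.05); sleep(.4); servo_line([*xy,.2],rate=.25); fall("rel")
goto_joints([1.228,.359,1.51,0,1.272,-.115]); sleep(.3)
c=capture("top"); cv2.imwrite("pics/t6.png",cv2.resize(c["image"][140:210,185:465],None,fx=2.85,fy=2.85,interpolation=2)); print(current_clock())
cv2.imwrite("pics/s6.png",cv2.resize(capture("scene")["image"][150:330,230:480],None,fx=3,fy=3,interpolation=2))
```

```text
head slope [-0.01133951 -0.0358841   0.17841638] [0.61762058 0.38491237]
slope along -0.03741748092265462 head z minus expected 0.00041638243420022425
t 33.9 F [ 0.4 -0.4  3.5] gap 0.0331 True [0.5999 0.3006 0.0151]
t 35.7 F [-0.5 -0.7 -0.1] gap 0.05 rel [0.5991 0.3003 0.1987]
38.0083
```

View pics/t6.png

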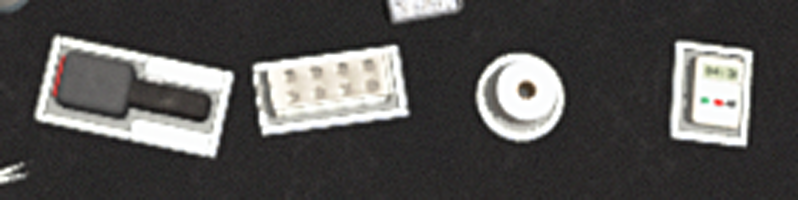

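View pics/s6.png

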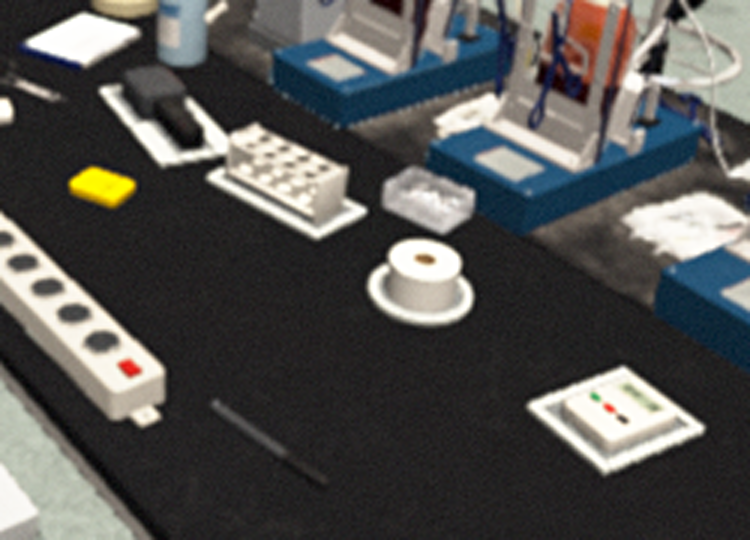

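All four look seated in both views. I'll check height and level numerically from the depth image.

Run:
```python
from fit import *
c=capture("top"); P=cloud(c).reshape(-1,3)
y=np.radians(78.6); d=np.array([np.cos(y),np.sin(y)])
def chk(n,xy,r,lo,hi,exp):
    X=P[(np.hypot(*(P[:,:2]-xy).T)<r)&(P[:,2]>lo)&(P[:,2]<hi)]
    A=np.c_[X[:,:2]-xy,np.ones(len(X))]; s=np.linalg.lstsq(A,X[:,2],rcond=None)[0]
    for _ in range(3):
        k=abs(X[:,2]-A@s)<.002; s=np.linalg.lstsq(A[k],X[k,2],rcond=None)[0]
    print(n,len(X),"slope",s[:2].round(3),"z",round(s[2],4),"exp",exp)
chk("timer",np.array([.622,-.3385]),.025,.015,.04,.025)
chk("roll",np.array([.6139,-.1072]),.03,.035,.06,.044)
chk("rack",np.array([.6187,.1156]),.06,.052,.075,.059)
chk("reader head",np.array([.6086,.3428])+.045*d,.03,.03,.06,.043)
chk("reader grip",np.array([.6086,.3428])-.045*d,.035,.025,.06,.037)
# horizontal fits
g=c["image"].max(2).astype(float)
for n,p,lo,hw in (("code_reader",[.6086,.3428,y],.02,36),("tube_rack",[.6187,.1156,np.radians(8.5)],.02,30),("label_roll",[.6139,-.1072,0],.02,18),("bench_timer",[.622,-.3385,np.radians(-6.4)],.014,20)):
    p=np.array(p); o=proj(c,[[p[0],p[1],.02]])[0].astype(int)-hw
    Z=cloud(c)[o[1]:o[1]+2*hw,o[0]:o[0]+2*hw,2]; t=(Z>lo).astype(np.uint8)
    k,l,st,_=cv2.connectedComponentsWithStats(t); t=(l==1+np.argmax(st[1:,4])).astype(float)
    r=fit(c,n,p,t,o,.003); print(n,"offset mm",((r[0]-p)[:2]*1000).round(1),"dyaw",np.degrees(r[0]-p)[2].round(1),"res",round(r[1],1),r[2])
w=capture("top");
```

```text
timer 160 slope [-0.013 -0.049] z 0.0232 exp 0.025
roll 230 slope [0.002 0.017] z 0.0435 exp 0.044
rack 353 slope [-0.016 -0.007] z 0.0559 exp 0.059
reader head 271 slope [ 0.017 -0.014] z 0.0432 exp 0.043
reader grip 224 slope [-0.04  -0.013] z 0.0364 exp 0.037
code_reader offset mm [ 3.5 -0.8] dyaw -0.9 res 111.3 824.0
tube_rack offset mm [1.4 3.1] dyaw -0.0 res 238.2 524.0
label_roll offset mm [ 2.5 -0.3] dyaw -0.8 res 42.8 352.0
bench_timer offset mm [-1.3 -4.2] dyaw 2.7 res 36.6 423.0
```

```bash
python3 -c "
from bench import *
print(close_job())"
```

```text
the job is handed in; nothing more can be done
None
```

I put all four things into their own holders, released them, and drove the arm back to its start pose. I handed the job in at about 38 s on the robot's clock; no verdict was reported. The timer I moved was the larger white one; I left the small white, pink, turquoise and yellow ones alone.

- **Contact:** each thing met its pocket floor within 1 mm of the expected tool height.
- **Views:** the final top and scene pictures show every thing inside its raised edge.
- **Height:** the depth image puts the tops within 1 mm of expected for the reader and roll. The timer reads 2 mm low and the rack 3 mm low; none reads high, so nothing appears to ride on an edge.
- **Position:** outline fits from depth put each thing within about 5 mm of its holder's centre. These fits are coarse, especially for the rack, whose top plate has holes.
- **Tilt:** apparent slopes were 0.01–0.05 rad, the largest being the timer at about 0.05. That is close to the 0.06 limit, but I judged it to be depth noise because the pictures show nothing tilted.

I gripped the reader at x = -43 mm instead of the suggested -20 mm, because a trigger sticks out of the grip there.

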